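# Load two charged cells as a pair into the sloping demo console

## Robot

A 7-joint arm with a two-finger parallel gripper is mounted at the origin on the work surface. World frame = base frame: x ahead of the robot, y to its left, z up, the work surface at z = 0. Lengths are in m, angles in rad, forces in N, time in s.
With the tool pointing down it reaches from about 0.4 to 0.85 m from the base axis. Payload 4.5 kg.
Tool frame: the origin (TCP) lies midway between the tips of the shut fingers; the grasp point (between the pads) lies env.grip_point_offset behind it (env.grip_point_offset is the distance from the TCP to the grasp point, in m); x points along the fingers, z is the direction in which the jaws open and shut, and the axes are right-handed (so a half turn about x gives the same grasp; the last joint's range is limited). The gripper opens to 88 mm and grips with 3 to 60 N. Pads are 18 mm wide; open, the fingers measure 123 mm over their backs; the gripper's body (75 mm by 187 mm) begins 45 mm behind the grasp point.
Start: joints at [-1.255, 0.689, -0.195, 1.565, 0.157, 0.902, -0.215], TCP at [0.174, 0.6, 0.239] pointing down, gripper open.
Joint ranges: [-3.01, 3.01], [-0.46, 2.08], [-1.47, 1.51], [0.13, 2.56], [-1, 4.14], [0.04, 2.09], [-2.66, 2.66]. Speed limits (rad/s): [2.57, 2.57, 3.14, 3.14, 3.14, 3.14, 3.14].

## Interface

Orientations are given as a unit quaternion [x, y, z, w].
In Python, from bench import env gives the robot as it stands. The module is installed in compiled form; this text tells all that it offers.
- The arm moves only by the shell command python3 -m jog 'ROWS' [FORCE]. ROWS is JSON, a list of rows, each a list of 7 numbers: the shift along the tool's x, y, z in cm, then the turn, a rotation vector about the tool's x, y, z in degrees, then the finger opening in cm, from 0 to 8.81. In form: [[dx, dy, dz, wx, wy, wz, claw], ...]. A call has 1 to 20 rows; each row shifts and turns the commanded pose from where the row before left it, along the tool's axes as they then stand; what a row does not reach is not made up. A row lasts 1/12 s, in which the tool goes at most 41.7 mm and 7.16 degrees, less where a joint would pass 70% of its speed; a pose out of reach is approached as far as the arm can. A call is refused whole if a number of a shift passes 4.17 or a number of a turn 7.16, either way. A call with a gripper value outside its range is refused whole. The fingers move at their own pace and stop on an object; FORCE is the grip in N (left out, the last holds). Time passes only in rows, so rows that do not move let the fingers close. It gives the time, the measured TCP pose, the force and the opening at its end, in the units of the state.
- env.get_state(): the state, without advancing time (a new reading comes with each control period).
- env.get_image(name): name is "scene" or "top" or "wrist"; returns the picture (384x512x3 uint8, red, green, blue); there is no depth.
- env.camera_model(name): a dict with "mtx" (3x3 intrinsics, pixels), "k1" (the pictures are not rectified: a ray, as slopes to the right and down, at radius r is drawn at 1 + k1 r^2 times it, then the intrinsics apply), "extrinsics" (4x4, takes a point from camera to world coordinates); the wrist camera has in their place "tool_from_camera" (4x4, takes a point from camera to tool coordinates, whose origin is the TCP and whose axes are the tool frame's). Camera axes: x right, y up, looking along -z (the intrinsics and any distortion apply to the point x, -y, -z); pixel columns grow to the right and rows downward; lengths in m; the calibration is good to about 2 mm. A picture is of the moment at which its call begins: read the wrist's pose just before it. camera_model takes no time and is no camera call.
- env.finish_job(): hands the job in, once; it reports no verdict.
The state is a dict: "t": time; "joint_positions": joint angles; "qvel": joint speeds; "tau": joint torques, N m; "eef_pos": TCP position; "tcp_rot": TCP orientation; "wrist_force": force on the tool from outside, world axes, zero at the start; "moment": the same for the moment, N m; "grip_width": opening from 0.0 (shut) to 1.0 (fully open).
Only numpy, scipy, OpenCV 4.12 (cv2) and the standard library are available. Lean on these libraries where they do the work, as an engineer would, in place of code of your own. Each camera call takes 0.05 s, during which the arm holds its last target. There are 200 camera calls.

## Task

Take both charged cells out of the charger together in one grip and lay them as a pair into the two-bay battery holder on the sloping face of the black console: still held until they rest in it, not dropped in, both flat in their bays between the end walls, with their plus ends (white band) at the red end. Then let go and move away, and do not disturb the lemon, the multimeter or the cup of nails.

Things in the scene. Friction and masses are not known exactly. Their poses are not given: they have to be found in the camera images.
- cell_a_mid (a point): round battery cell, one of two alike: green, white band near the plus end, 21 mm diameter, 70 mm long, about 70 g. Point: centre of the cell, on its axis; x axis runs along the cell to the plus end (small steel button). The two start level side by side in the charger, 0.4 mm apart, 42 mm over both, plus ends the same way; squeezed across both they come together and lift as one pair
- cell_b_mid (a point): round battery cell, the other of the two: green, white band near the plus end, 21 mm diameter, 70 mm long, about 70 g. Point: centre of the cell, on its axis; x axis runs along the cell to the plus end (small steel button). The two start level side by side in the charger, 0.4 mm apart, 42 mm over both, plus ends the same way; squeezed across both they come together and lift as one pair
- cell_a_plus (a point): the tip of the plus end of the first cell, 35 mm from its centre
- cell_b_plus (a point): the tip of the plus end of the second cell, 35 mm from its centre
- charger_mid (a point): grey two-bay charger, flat on the table, fixed. Point: mid-way between the bays at the height of the cells' axes, 40.5 mm above the table; x along the bays to its red end (plus), z up. Cells rest on two end saddles; between these, for 53 mm of length and at both sides, an open finger scoop reaches 26 mm below the axes. End walls 77 mm apart rise 6.5 mm above the axes
- charger: the same charger as a whole, 166 mm long, 74 mm wide, 47 mm high; origin on the table under the middle of the bays, x to its red end. It reaches 75 mm from there at the low end and 91 mm at the red end, where a flat head 36 mm high lies beyond the end wall. At the saddles, flared cheeks lower than the axes stand outside the cells
- holder_mid (a point): grey two-bay battery holder on the console's sloping face. Point: mid-way between the bays where the axes of seated cells lie, 30.5 mm off the face; x along the bays, up the slope to the red end wall (plus), y across and level, z square off the face (30 degrees from vertical, leaning to the robot). Seated cells lie along x, 9 to 13 mm either side of the middle; either cell in either bay
- holder_red (a point): top middle of the holder's red end wall (up the slope). The holder's cradle is shaped like the charger's: end walls 77 mm apart, 6 mm thick, 62 mm wide, 6.5 mm above the cells' axes; saddles at the ends, between them for 53 mm and at both sides a finger scoop 26 mm below the axes; a rib 3 mm high between the cells; flared cheeks outside, 46 mm apart at the bottom
- console: black console, fixed, with the holder in the middle of its sloping face: 202 mm deep, 220 mm wide, 30 mm high at its front (robot side), 135 mm at its back, face rising 30 degrees away from the robot. Origin on the table, 90 mm behind its front edge, x to its back, z up. Nothing else on the face stands higher than 6 mm
- lemon: half a lemon, cut face down, 62 mm across, 42 mm high, with a copper and a zinc nail stuck in it (to about 75 mm high); behind the charger; a bystander, to be left alone. Origin at the centre of its underside
- multimeter: yellow and black multimeter lying on its back, 150 by 75 by 41 mm, behind the console; a bystander, to be left alone. Origin at the centre of its underside
- nail_cup: blue plastic cup, 64 mm across, 85 mm high, with large nails standing in it to about 115 mm; a bystander, to be left alone. Origin at the centre of its underside
There are look-alikes about, which are no part of the job. What is shaped like the part that bears cell_a_mid but pink is not meant. Leave any purple look-alike of the part that bears cell_b_mid alone.

How it is judged:
On the way, in this order (a step that is already met when the one before it is completed fails the run):
1. both cells are lifted together out of the charger, at least 40 mm up, gripped side by side in one grasp (z of each of cell_a_mid, cell_b_mid in the frame of charger_mid above 0.04 m and contact force between the fingers and cell_a above 0.5 N and contact force between the fingers and cell_b above 0.5 N and distance between cell_a_mid and cell_b_mid below 0.03 m), for 0.2 s.
2. both cells are down in the holder's bays (within 4.5 mm of seated), plus ends at the red end, while still in the grip (x of cell_a_mid in the frame of holder_mid between -0.006 and 0.006 m and y of cell_a_mid in the frame of holder_mid between -0.016 and 0.016 m and z of cell_a_mid in the frame of holder_mid between -0.0045 and 0.0045 m and angle between the x axis of each of cell_a_mid, cell_b_mid and the x axis of holder_mid, either way round below 0.09 rad and x of each of cell_a_plus, cell_b_plus in the frame of holder_mid above 0.02 m and x of cell_b_mid in the frame of holder_mid between -0.006 and 0.006 m and y of cell_b_mid in the frame of holder_mid between -0.016 and 0.016 m and z of cell_b_mid in the frame of holder_mid between -0.0045 and 0.0045 m and contact force between the fingers and cell_a above 0.5 N and contact force between the fingers and cell_b above 0.5 N), for 0.1 s.
At the end, for the whole second after the job is handed in: Both cells lie at rest in the holder's two bays, released: each centre within 6 mm of the middle along the bays, within 16 mm of it across and within 3 mm of the seated height, each lying along the bays to 0.09 rad with its plus end at the red end (x of cell_a_mid in the frame of holder_mid between -0.006 and 0.006 m and y of cell_a_mid in the frame of holder_mid between -0.016 and 0.016 m and z of cell_a_mid in the frame of holder_mid between -0.003 and 0.003 m and angle between the x axis of each of cell_a_mid, cell_b_mid and the x axis of holder_mid, either way round below 0.09 rad and x of each of cell_a_plus, cell_b_plus in the frame of holder_mid above 0.02 m and x of cell_b_mid in the frame of holder_mid between -0.006 and 0.006 m and y of cell_b_mid in the frame of holder_mid between -0.016 and 0.016 m and z of cell_b_mid in the frame of holder_mid between -0.003 and 0.003 m and linear speed of each of cell_a, cell_b below 0.02 m/s); the robot touches nothing.
It fails at once if a bystander (lemon, multimeter, cup of nails) is moved by more than 20 mm or tipped (distance of any of lemon, multimeter, nail_cup from where it was at the start of the episode above 0.02 m or angle between any of lemon, multimeter, nail_cup's own z axis and vertical above 0.3 rad).
It fails at once if a cell falls to the table (height (world z) of any of cell_a_mid, cell_b_mid below 0.022 m).
It also fails if it takes over 42 s, if anything falls off the work surface, if the arm or the gripper's body presses on something with over 40 N, if the wrist force passes 120 N, or if a joint passes its speed limit or range.

## Working session

There is one attempt and no reset: what is moved stays moved. The work goes in short steps, Python scripts to look and compute and a shell command to move; the robot and the scene stay as the last step left them, time stands still between calls to the robot, and variables do not carry over. Pictures are saved under pics/ and viewed, about 8 in all and at most 12, crops included, and the job is handed in when it is done.

```bash
mkdir -p pics; cat > h.py <<'E'
import numpy as np, cv2
from bench import env
from scipy.spatial.transform import Rotation as R
def snap(name,f):
    s=env.get_state(); im=env.get_image(name); cv2.imwrite('pics/'+f,im[:,:,::-1]); return s
def cam(name,s=None):
    m=env.camera_model(name)
    if name=='wrist':
        T=np.eye(4);T[:3,:3]=R.from_quat(s['tcp_rot']).as_matrix();T[:3,3]=s['eef_pos'];E=T@np.array(m['tool_from_camera'])
    else: E=np.array(m['extrinsics'])
    return np.array(m['mtx']),m['k1'],E
def toz(c,uv,z):
    K,k,E=c; n=cv2.undistortPoints(np.array([[uv]],float),K,np.array([k,0,0,0.]))[0,0]
    d=E[:3,:3]@np.array([n[0],-n[1],-1]); o=E[:3,3]; return o+d*(z-o[2])/d[2]
def proj(c,P):
    K,k,E=c; p=(np.array(P)-E[:3,3])@E[:3,:3]; n=np.array([p[0]/-p[2],-p[1]/-p[2]]); n=n*(1+k*(n@n)); return (K@np.r_[n,1])[:2]
E
python3 - <<'E'
from h import *
s=snap('top','top0.png');snap('scene','scene0.png')
print({k:np.round(v,4) for k,v in s.items()},env.grip_point_offset)
print(env.camera_model('top'),env.camera_model('scene'),env.camera_model('wrist'))
a=cv2.imread('pics/top0.png');cv2.imwrite('pics/top0b.png',cv2.resize(a,(800,600),interpolation=cv2.INTER_CUBIC))
E
```

```text
{'t': np.float64(0.0), 'joint_positions': array([-1.2552,  0.69  , -0.1945,  1.5663,  0.1573,  0.9025, -0.2151]), 'qvel': array([ 0.0008,  0.0014,  0.001 ,  0.0002, -0.001 ,  0.0015, -0.0008]), 'tau': array([-3.00000e-04, -5.27566e+01, -1.26750e+00, -1.53430e+01,
       -5.28000e-02,  6.50000e-03,  2.00000e-04]), 'eef_pos': array([0.1737, 0.5997, 0.2379]), 'tcp_rot': array([-0.4253,  0.5657,  0.4244,  0.5648]), 'wrist_force': array([-0.4027,  0.2275,  0.995 ]), 'moment': array([-0.0193,  0.0584,  0.0106]), 'grip_width': np.float64(1.0015)} 0.0187
{'mtx': array([[413.11141472,   0.        , 255.45229187],
       [  0.        , 413.11141472, 195.9468335 ],
       [  0.        ,   0.        ,   1.        ]]), 'k1': -0.1348160467502501, 'extrinsics': array([[ 0.02332901,  0.98171523, -0.18892052,  0.45888939],
       [-0.99948782,  0.01876252, -0.02592419, -0.01862239],
       [-0.02190555,  0.18942855,  0.98165013,  0.95873281],
       [ 0.        ,  0.        ,  0.        ,  1.        ]])} {'mtx': array([[387.19863818,   0.        , 251.76394155],
       [  0.        , 387.19863818, 19
[... 205 characters left out ...]
.27303471, -0.30335584],
       [-0.00526654,  0.52458346,  0.85134274,  1.01893142],
       [ 0.        ,  0.        ,  0.        ,  1.        ]])} {'mtx': array([[339.93519376,   0.        , 250.99941764],
       [  0.        , 339.93519376, 195.92662083],
       [  0.        ,   0.        ,   1.        ]]), 'k1': 0.01174821397975836, 'tool_from_camera': array([[-7.10058647e-04,  2.73832347e-01, -9.61777179e-01,
        -1.46046061e-01],
       [ 1.16842718e-03,  9.61776992e-01,  2.73831431e-01,
         6.93341139e-02],
       [ 9.99999065e-01, -9.29330222e-04, -1.00287123e-03,
         8.18901562e-04],
       [ 0.00000000e+00,  0.00000000e+00,  0.00000000e+00,
         1.00000000e+00]])}
```

View pics/top0b.png

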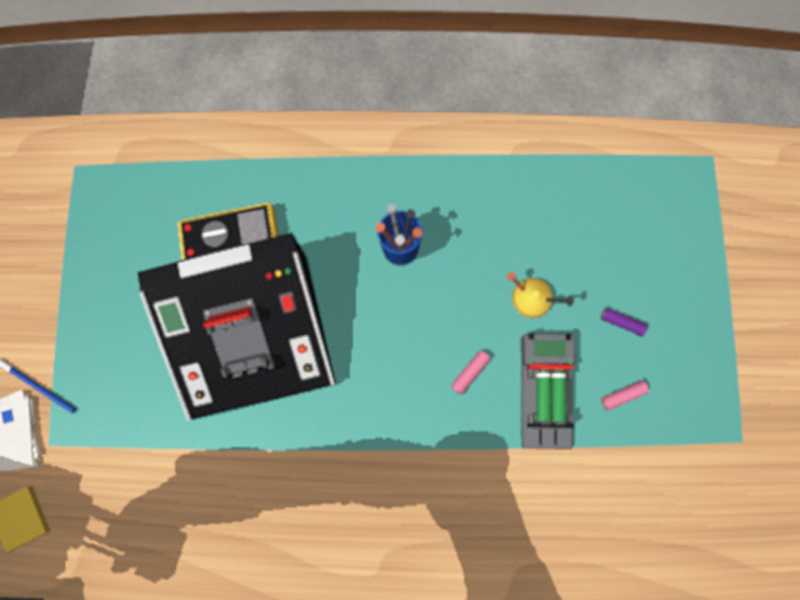

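View pics/scene0.png

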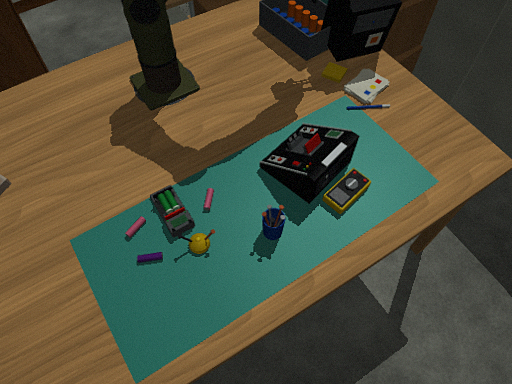

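Top view (800×600): the charger is at about (550,390) with its red wall at y≈366. The console's back edge runs (138,273)–(297,235), its front edge (190,419)–(334,385), and the holder's red wall is at about (228,318). Lemon at (533,298), cup at (400,240).

```bash
python3 - <<'E'
from h import *
c=cam('top'); f=512/800
P=lambda u,v,z: np.round(toz(c,(u*f,v*f),z),4)
for n,u,v,z in [('chg red wall L',527,367,.047),('red R',574,366,.047),('head L',524,332,.036),('head R',578,332,.036),('cells minus L',545,424,.0405),('minus R',560,424,.0405),('plus L',543,372,.0405),('plus R',558,372,.0405),('lemon',533,300,.02),('cup',400,240,.08),
 ('con backL',138,273,.135),('con backR',297,235,.135),('frL',190,419,.03),('frR',334,385,.03),('mm',215,235,.04)]: print(n,P(u,v,z))
E
```

```text
chg red wall L [ 0.5501 -0.1777  0.047 ]
red R [ 0.5525 -0.245   0.047 ]
head L [ 0.6019 -0.1758  0.036 ]
head R [ 0.6032 -0.2548  0.036 ]
cells minus L [ 0.4705 -0.2038  0.0405]
minus R [ 0.4707 -0.2252  0.0405]
plus L [ 0.544  -0.2017  0.0405]
plus R [ 0.5443 -0.2233  0.0405]
lemon [ 0.6527 -0.1925  0.02  ]
cup [0.7235 0.0056 0.08  ]
con backL [0.6565 0.3588 0.135 ]
con backR [0.7119 0.1423 0.135 ]
frL [0.4647 0.3063 0.03  ]
frR [0.5203 0.097  0.03  ]
mm [0.7399 0.2865 0.04  ]
```

```bash
cat >> h.py <<'E'
def rot(x,z):
    x=np.array(x,float);x/=np.linalg.norm(x);z=np.array(z,float);z-=x*(z@x);z/=np.linalg.norm(z)
    return np.column_stack([x,np.cross(z,x),z])
def plan(Rt,pt,N=None,s=None):
    s=s or env.get_state(); R0=R.from_quat(s['tcp_rot']).as_matrix(); p0=np.array(s['eef_pos'])
    W=R.from_matrix(R0.T@Rt).as_rotvec()
    if N is None: N=int(max(np.ceil(np.linalg.norm(np.subtract(pt,p0))/.037),np.ceil(np.degrees(np.linalg.norm(W))/6),1))
    w=W/N; A=sum(R0@R.from_rotvec(w*i).as_matrix() for i in range(N))
    d=np.linalg.solve(A,np.subtract(pt,p0)); print('N',N,'row',np.round(d*100,2).tolist(),np.round(np.degrees(w),2).tolist(),'tot',np.round(d*100*N,2),np.round(np.degrees(W),1))
E
python3 - <<'E'
from h import *
s=env.get_state(); print(R.from_quat(s['tcp_rot']).as_matrix().round(2))
y=np.radians(14.3)
for sg in (1,-1):
    plan(rot([0,0,-1],[-sg*np.sin(y),sg*np.cos(y),0]),[.46 if sg>0 else .56,.22,.27])
E
```

```text
[[-0.   -0.96  0.28]
 [-0.    0.28  0.96]
 [-1.   -0.   -0.  ]]
N 13 row [-0.24, -2.33, -2.87] [-2.34, -0.01, -0.0] tot [ -3.17 -30.35 -37.35] [-30.4  -0.1  -0. ]
N 25 row [-0.13, -2.13, 2.01] [5.98, -0.0, 0.0] tot [ -3.21 -53.21  50.34] [ 1.496e+02 -0.000e+00  1.000e-01]
```

```bash
python3 -m jog '[[-0.24,-2.6,-2.87,-2.34,0,0,8.81],[-0.24,-2.6,-2.87,-2.34,0,0,8.81],[-0.24,-2.6,-2.87,-2.34,0,0,8.81],[-0.24,-2.6,-2.87,-2.34,0,0,8.81],[-0.24,-2.6,-2.87,-2.34,0,0,8.81],[-0.24,-2.6,-2.87,-2.34,0,0,8.81],[-0.24,-2.6,-2.87,-2.34,0,0,8.81],[-0.24,-2.6,-2.87,-2.34,0,0,8.81],[-0.24,-2.6,-2.87,-2.34,0,0,8.81],[-0.24,-2.6,-2.87,-2.34,0,0,8.81],[-0.24,-2.6,-2.87,-2.34,0,0,8.81],[-0.24,-2.6,-2.87,-2.34,0,0,8.81],[-0.24,-2.6,-2.87,-2.34,0,0,8.81],[0,0,0,0,0,0,8.81],[0,0,0,0,0,0,8.81],[0,0,0,0,0,0,8.81]]'
python3 - <<'E'
from h import *
import json
s=snap('wrist','w1.png'); json.dump({k:np.array(v).tolist() for k,v in s.items()},open('s1.json','w'))
print(s['eef_pos'],s['joint_positions'])
a=cv2.imread('pics/w1.png');cv2.imwrite('pics/w1b.png',cv2.resize(a,(800,600),interpolation=cv2.INTER_CUBIC))
E
```

```text
t: 1.43
eef_pos: [0.4934, 0.2198, 0.2695]
tcp_rot: [-0.558, 0.434, 0.559, 0.434]
wrist_force: [-0.9, 0.1, 0.5]
grip_width: 1.0
[0.49337316 0.21981686 0.26953029] [-0.25209303  0.55733399 -0.40637413  1.77677422  0.27690728  0.8650676
  1.0349457 ]
```

View pics/w1b.png

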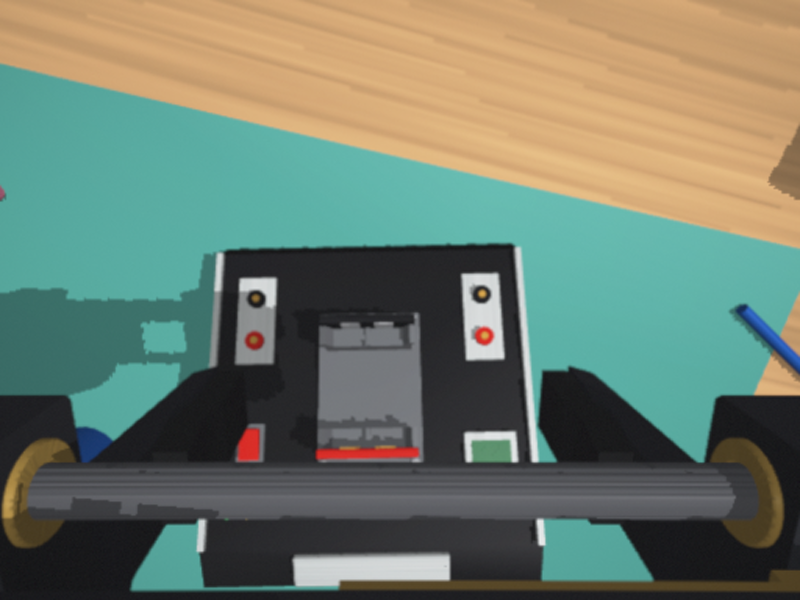

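Wrist view (800×600; up is towards the robot): the holder lies at (318–420, 313–460) with its red wall strip at y≈449–458. The console's front corners are (222,252) and (516,246). I'll fit the pose of the whole model.

```bash
cat > fit.py <<'E'
from h import *
import json
from scipy.optimize import least_squares
s=json.load(open('s1.json')); c=cam('wrist',s); f=512/800; t=np.tan(np.pi/6)
ft=.03
def hold(q):
    x,y,a,h=q; Rz=R.from_euler('z',a).as_matrix(); H=Rz@R.from_euler('y',-np.pi/6).as_matrix()
    n=H[:,2]; o=np.array([x,y,0])+Rz@[h,0,ft+(h+.09)*t]+.0305*n
    return Rz,H,o
def pts(q):
    Rz,H,o=hold(q); con=lambda X,Y,Z: np.array([q[0],q[1],0])+Rz@[X,Y,Z]; ho=lambda X,Y,Z:o+H@[X,Y,Z]
    return [con(-.09,-.11,.03),con(-.09,.11,.03),ho(.0385,-.031,.0065),ho(.0385,.031,.0065),ho(.0445,-.031,.0065),ho(.0445,.031,.0065),ho(-.0445,-.031,.0065),ho(-.0445,.031,.0065)]
obs=np.array([(222,252),(516,246),(317,450),(419,448),(317,459),(419,457),(319,313),(419,313)])*f
if __name__=='__main__':
    r=least_squares(lambda q:(np.array([proj(c,p) for p in pts(q)])-obs).ravel(),[.57,.22,.25,0],loss='soft_l1')
    Rz,H,o=hold(r.x); print(r.x,np.degrees(r.x[2]),'holder',o); print((r.fun.reshape(-1,2)/f).round(1))
    np.save('q.npy',r.x)
    a=cv2.imread('pics/w1.png'); a=cv2.resize(a,None,fx=4,fy=4,interpolation=cv2.INTER_CUBIC)
    def line(A,col): 
        B=[tuple(int(v) for v in ((proj(c,o+H@np.array(p))+.5)*4)) for p in A]
        for u,v in zip(B,B[1:]): cv2.line(a,u,v,col,1)
    for x0,x1 in ((.0385,.0445),(-.0445,-.0385)): line([(x0,-.031,.0065),(x1,-.031,.0065),(x1,.031,.0065),(x0,.031,.0065),(x0,-.031,.0065)],(0,255,0))
    cv2.imwrite('pics/w1c.png',a[740:1200,760:1120])
E
python3 fit.py
```

```text
[ 0.58129378  0.22774807  0.26727656 -0.00194178] 15.313818697080132 holder [0.56471242 0.22320762 0.10725421]
[[-2.1 -0.3]
 [ 4.5  0.6]
 [-0.4 -1.1]
 [ 1.  -0.7]
 [-0.6  0.3]
 [ 1.3  0.7]
 [ 0.2  1.3]
 [-2.7 -0.4]]
```

View pics/w1c.png

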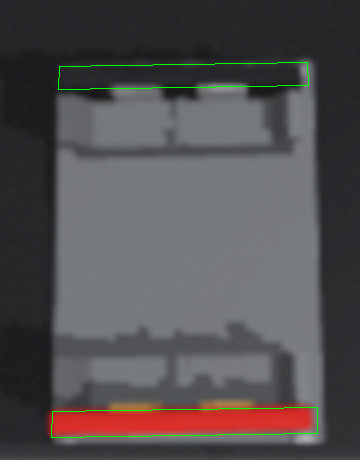

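The fit is good, with residuals around 1 px and the holder within 2 mm of the console's middle. Next I go above the charger.

```bash
python3 - <<'E'
from h import *
plan(rot([0,0,-1],[0,1,0]),[.455,-.2135,.23])
E
```

```text
N 12 row [0.33, 0.8, -3.55] [1.2, 0.0, -0.01] tot [  3.96   9.65 -42.61] [14.4  0.  -0.1]
```

```bash
python3 -m jog '[[0.33,0.8,-3.55,1.2,0,0,8.81],[0.33,0.8,-3.55,1.2,0,0,8.81],[0.33,0.8,-3.55,1.2,0,0,8.81],[0.33,0.8,-3.55,1.2,0,0,8.81],[0.33,0.8,-3.55,1.2,0,0,8.81],[0.33,0.8,-3.55,1.2,0,0,8.81],[0.33,0.8,-3.55,1.2,0,0,8.81],[0.33,0.8,-3.55,1.2,0,0,8.81],[0.33,0.8,-3.55,1.2,0,0,8.81],[0.33,0.8,-3.55,1.2,0,0,8.81],[0.33,0.8,-3.55,1.2,0,0,8.81],[0.33,0.8,-3.55,1.2,0,0,8.81],[0,0,0,0,0,0,8.81],[0,0,0,0,0,0,8.81],[0,0,0,0,0,0,8.81]]'
python3 - <<'E'
from h import *
import json
s=snap('wrist','w2.png'); json.dump({k:np.array(v).tolist() for k,v in s.items()},open('s2.json','w'))
print(s['eef_pos'],s['joint_positions'])
a=cv2.imread('pics/w2.png');cv2.imwrite('pics/w2b.png',cv2.resize(a,(800,600),interpolation=cv2.INTER_CUBIC))
E
```

```text
t: 2.73
eef_pos: [0.4564, -0.2121, 0.2304]
tcp_rot: [-0.5, 0.499, 0.5, 0.5]
wrist_force: [1.1, 0.1, -0.3]
grip_width: 0.998
[ 0.45638931 -0.21211798  0.23040108] [ 0.569474    0.55795244 -0.35240285  1.93119743  0.28518546  0.70075451
  1.61816987]
```

View pics/w2b.png

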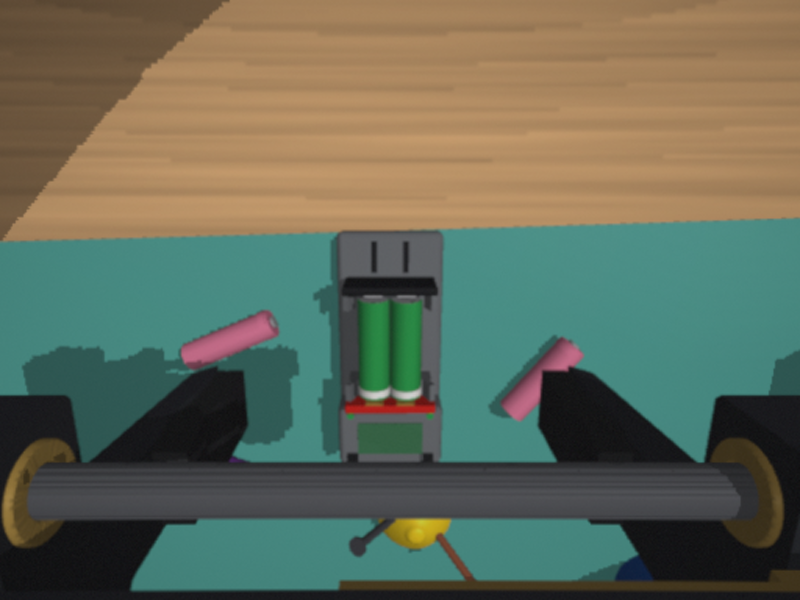

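Wrist view: the cells span x 360–422 and y 297–403. The red wall's top is at y≈404–411 (x 345–435) and the black low wall's inner top edge is at y≈294. The pink look-alikes lie to either side, clear of the charger.

```bash
python3 - <<'E'
from h import *
import json
s=json.load(open('s2.json')); c=cam('wrist',s); f=512/800
P=lambda u,v,z: print(u,v,np.round(toz(c,(u*f,v*f),z),4))
P(345,404,.047);P(435,404,.047);P(343,294,.047);P(438,294,.047)
P(375.5,300,.051);P(406,300,.051);P(375.5,392,.051);P(405.5,392,.051)
P(391,310,.042);P(391,390,.042); P(343,412,.047);P(437,412,.047)
for a,b in ((-0.7,.51),(0.,.51)):
  pass
plan(rot([0,0,-1],[0,1,0]),[.510,-.2135,.10])
E
```

```text
345 404 [ 0.5505 -0.243   0.047 ]
435 404 [ 0.5504 -0.1818  0.047 ]
343 294 [ 0.4731 -0.2426  0.047 ]
438 294 [ 0.473  -0.1817  0.047 ]
375.5 300 [ 0.476  -0.2217  0.051 ]
406 300 [ 0.476  -0.2023  0.051 ]
375.5 392 [ 0.5397 -0.2221  0.051 ]
405.5 392 [ 0.5396 -0.2021  0.051 ]
391 310 [ 0.4852 -0.2118  0.042 ]
391 390 [ 0.5424 -0.2118  0.042 ]
343 412 [ 0.5564 -0.2445  0.047 ]
437 412 [ 0.5564 -0.1803  0.047 ]
N 4 row [3.26, -1.33, -0.05] [0.03, 0.02, 0.01] tot [13.05 -5.33 -0.2 ] [0.1 0.1 0. ]
```

```bash
python3 -m jog '[[1.5,-1.4,0,0,0,0,8.81],[1.5,-1.4,0,0,0,0,8.81],[1.5,-1.4,0,0,0,0,8.81],[1.5,-1.4,0,0,0,0,8.81],[2.0,0,0,0,0,0,8.81],[2.0,0,0,0,0,0,8.81],[1.5,0,0,0,0,0,8.81],[1.5,0,0,0,0,0,8.81],[0,0,0,0,0,0,8.81],[0,0,0,0,0,0,8.81]]'
python3 - <<'E'
from h import *
plan(rot([0,0,-1],[0,1,0]),[.5115,-.212,.0218],1)
E
```

```text
t: 3.62
eef_pos: [0.5123, -0.2121, 0.1002]
tcp_rot: [-0.5, 0.5, 0.501, 0.5]
wrist_force: [-0.2, 0.3, 0.2]
grip_width: 1.003
N 1 row [7.84, 0.07, -0.01] [0.08, 0.08, -0.05] tot [ 7.84  0.07 -0.01] [ 0.1  0.1 -0. ]
```

```bash
python3 -m jog '[[1.3,0,0,0,0,0,8.81],[1.3,0,0,0,0,0,8.81],[1.3,0,0,0,0,0,8.81],[1.3,0,0,0,0,0,8.81],[1.3,0.05,0,0,0,0,8.81],[1.3,0,0,0,0,0,8.81],[0,0,0,0,0,0,8.81],[0,0,0,0,0,0,8.81]]' 20
python3 -m jog '[[0,0,0,0,0,0,6],[0,0,0,0,0,0,5],[0,0,0,0,0,0,4.5],[0,0,0,0,0,0,4],[0,0,0,0,0,0,3],[0,0,0,0,0,0,3],[0,0,0,0,0,0,3],[0,0,0,0,0,0,3],[0,0,0,0,0,0,3],[0,0,0,0,0,0,3]]' 20
```

```text
t: 4.28
eef_pos: [0.5121, -0.2136, 0.0231]
tcp_rot: [-0.5, 0.5, 0.5, 0.501]
wrist_force: [0.0, -0.2, 0.2]
grip_width: 1.0
t: 5.12
eef_pos: [0.5113, -0.2143, 0.0221]
tcp_rot: [-0.499, 0.501, 0.5, 0.5]
wrist_force: [-0.3, -0.5, -1.1]
grip_width: 0.46
```

```bash
python3 -m jog '[[0,0,0,0,0,0,3],[0,0,0,0,0,0,3],[-0.5,0,0,0,0,0,3],[-1,0,0,0,0,0,3],[-1.3,0,0,0,0,0,3],[-1.3,0,0,0,0,0,3],[-1.3,0,0,0,0,0,3],[-1.3,0,0,0,0,0,3],[-1.3,0,0,0,0,0,3],[-1.3,0,0,0,0,0,3],[-1.3,0,0,0,0,0,3],[-1.3,0,0,0,0,0,3],[-1.3,0,0,0,0,0,3],[-1.3,0,0,0,0,0,3],[0,0,0,0,0,0,3],[0,0,0,0,0,0,3],[0,0,0,0,0,0,3]]'
python3 - <<'E'
from h import *
import json
s=snap('wrist','w3.png'); json.dump({k:np.array(v).tolist() for k,v in s.items()},open('s3.json','w'))
a=cv2.imread('pics/w3.png');cv2.imwrite('pics/w3b.png',cv2.resize(a[180:384,130:370],None,fx=3,fy=2.9,interpolation=cv2.INTER_CUBIC))
E
```

```text
t: 6.53
eef_pos: [0.5109, -0.2144, 0.1671]
tcp_rot: [-0.499, 0.501, 0.5, 0.5]
wrist_force: [-1.0, -0.9, -0.9]
grip_width: 0.461
```

View pics/w3b.png

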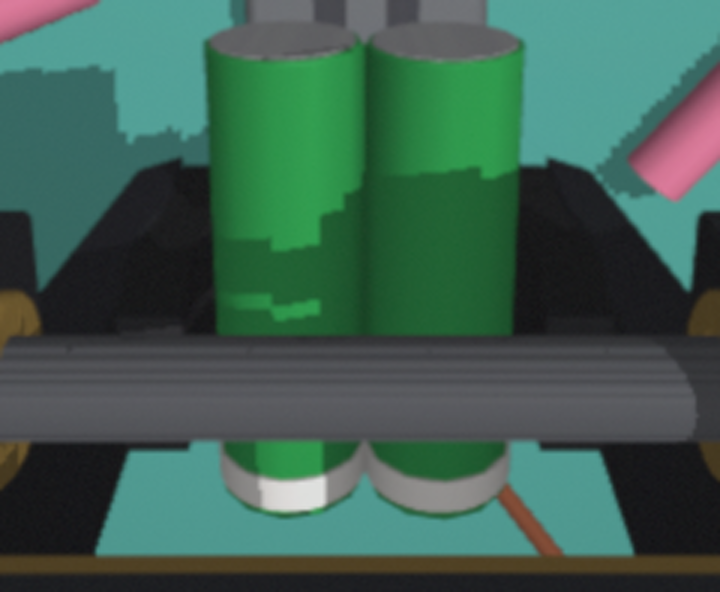

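The pair is held side by side and parallel. The minus-end discs are centred at crop (285,41) and (446,41). Next I work out the pair's offset in the tool frame and the holder approach.

```bash
python3 - <<'E'
from h import *
import json
from fit import hold
m=env.camera_model('wrist');E=np.array(m['tool_from_camera']);K=np.array(m['mtx'])
for u,v in ((285,22),(285,41),(285,60),(446,22),(446,41),(446,60)):
    n=cv2.undistortPoints(np.array([[[130+u/3,180+v/2.9]]]),K,np.array([m['k1'],0,0,0.]))[0,0]
    d=E[:3,:3]@[n[0],-n[1],-1]
    o=E[:3,3]; print([np.round((o+d*(Y-o[1])/d[1])*1000,1).tolist() for Y in (.033,.035,.037)])
q=np.load('q.npy'); _,H,o=hold(q); print(q,o)
Rt=rot(-H[:,2],H[:,1]); 
for off in (.12,):
    G=o+H[:,2]*off; T=G+Rt[:,0]*env.grip_point_offset; print('tcp',T)
plan(rot([0,0,-1],[0,1,0]),[.46,-.0,.27])
s=env.get_state(); s=dict(s); s['eef_pos']=np.array([.46,0,.27]); plan(Rt,T,None,s)
E
```

```text
[[-6.3, 33.0, -10.3], [-14.1, 35.0, -9.7], [-21.8, 37.0, -9.1]]
[[-16.7, 33.0, -9.6], [-23.8, 35.0, -9.0], [-31.0, 37.0, -8.5]]
[[-25.7, 33.0, -8.9], [-32.3, 35.0, -8.4], [-39.0, 37.0, -7.9]]
[[-6.2, 33.0, 12.4], [-14.0, 35.0, 11.8], [-21.7, 37.0, 11.1]]
[[-16.6, 33.0, 11.6], [-23.7, 35.0, 11.0], [-30.9, 37.0, 10.4]]
[[-25.6, 33.0, 10.9], [-32.3, 35.0, 10.3], [-38.9, 37.0, 9.8]]
[ 0.58129378  0.22774807  0.26727656 -0.00194178] [0.56471242 0.22320762 0.10725421]
tcp [0.51586081 0.20983067 0.19498258]
N 7 row [-1.47, 0.73, 3.06] [-0.02, 0.0, -0.01] tot [-10.32   5.11  21.43] [-0.1  0.  -0.1]
N 7 row [1.35, -0.87, 2.87] [-2.16, -0.57, -4.27] tot [ 9.42 -6.1  20.1 ] [-15.1  -4.  -29.9]
```

```bash
python3 -m jog '[[-1,0.4,1.5,0,0,0,3],[-1.5,0.75,3,0,0,0,3],[-1.5,0.75,3,0,0,0,3],[-1.5,0.75,3,0,0,0,3],[-1.5,0.75,3,0,0,0,3],[-1.5,0.75,3,0,0,0,3],[-1.5,0.75,3,0,0,0,3],[-0.8,0.8,2,0,0,0,3],[0,0,0,0,0,0,3],[0,0,0,0,0,0,3]]'
python3 - <<'E'
from h import *
from fit import hold
q=np.load('q.npy'); _,H,o=hold(q); Rt=rot(-H[:,2],H[:,1])
plan(Rt,o+H@[-.0015,-.001,.08-.0185],10)
E
```

```text
t: 7.42
eef_pos: [0.4541, 0.0026, 0.2758]
tcp_rot: [0.501, -0.499, -0.5, -0.5]
wrist_force: [-1.0, -0.2, -1.8]
grip_width: 0.465
N 10 row [1.41, -0.76, 1.98] [-1.49, -0.4, -2.98] tot [14.13 -7.56 19.78] [-14.9  -4.  -29.8]
```

```bash
python3 -m jog '[[1.41,-0.76,1.98,-1.49,-0.4,-2.98,3],[1.41,-0.76,1.98,-1.49,-0.4,-2.98,3],[1.41,-0.76,1.98,-1.49,-0.4,-2.98,3],[1.41,-0.76,1.98,-1.49,-0.4,-2.98,3],[1.41,-0.76,1.98,-1.49,-0.4,-2.98,3],[1.41,-0.76,1.98,-1.49,-0.4,-2.98,3],[1.41,-0.76,1.98,-1.49,-0.4,-2.98,3],[1.41,-0.76,1.98,-1.49,-0.4,-2.98,3],[1.41,-0.76,1.98,-1.49,-0.4,-2.98,3],[1.41,-0.76,1.98,-1.49,-0.4,-2.98,3],[0,0,0,0,0,0,3],[0,0,0,0,0,0,3],[0,0,0,0,0,0,3]]'
python3 - <<'E'
from h import *
from fit import hold
import json
q=np.load('q.npy'); _,H,o=hold(q); Rt=rot(-H[:,2],H[:,1])
s=snap('wrist','w4.png'); json.dump({k:np.array(v).tolist() for k,v in s.items()},open('s4.json','w'))
plan(Rt,o+H@[-.0015,-.001,.08-.0185],1,s)
c=cam('wrist',s)
a=cv2.imread('pics/w4.png');a=cv2.resize(a,None,fx=4,fy=4,interpolation=cv2.INTER_CUBIC)
def box(A,col):
    B=np.array([(proj(c,o+H@np.array(p))+.5)*4 for p in A]).astype(int); cv2.polylines(a,[B],True,col,1)
for x0,x1 in ((.0385,.0445),(-.0445,-.0385)): box([(x0,-.031,.0065),(x1,-.031,.0065),(x1,.031,.0065),(x0,.031,.0065)],(0,255,255))
a=a[300:1536,500:1500]; cv2.imwrite('pics/w4b.png',cv2.resize(a,(486,600),interpolation=cv2.INTER_AREA))
cv2.imwrite('pics/w4c.png',a[:560,:790])
E
```

```text
t: 8.5
eef_pos: [0.4963, 0.1297, 0.1845]
tcp_rot: [0.607, -0.37, -0.465, -0.528]
wrist_force: [-0.1, -0.3, -2.1]
grip_width: 0.46
N 1 row [3.82, -4.23, 7.65] [-4.67, -2.69, -12.75] tot [ 3.82 -4.23  7.65] [ -4.7  -2.7 -12.8]
```

View pics/w4b.png

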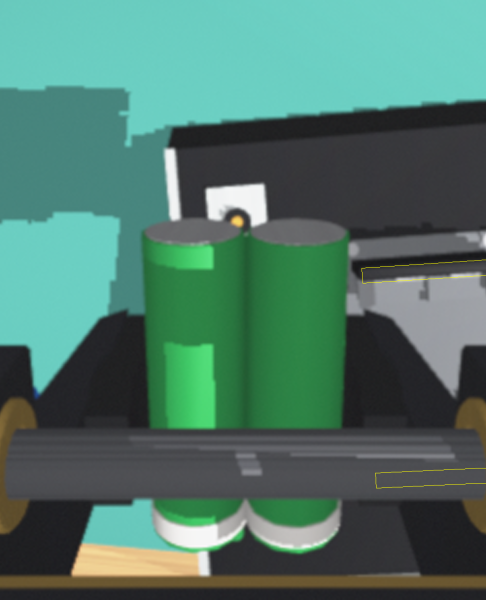

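The arm was speed-limited and stopped short, and the pair is still held. I'll check the joints and go on more slowly.

```bash
python3 - <<'E'
from h import *
from fit import hold
q=np.load('q.npy'); _,H,o=hold(q); Rt=rot(-H[:,2],H[:,1])
print(env.get_state()['joint_positions'].round(2), env.get_state()['qvel'].round(2))
plan(Rt,o+H@[-.0015,-.001,.10-.0185],12)
E
```

```text
[-0.33  0.57 -0.1   2.24  1.26  0.14  0.11] [-0.   -0.   -0.   -0.    0.02  0.   -0.02]
N 12 row [0.2, -0.32, 0.61] [-0.39, -0.22, -1.06] tot [ 2.44 -3.84  7.35] [ -4.7  -2.7 -12.7]
```

```bash
python3 -m jog '[[0.2,-0.32,0.61,-0.39,-0.22,-1.06,3],[0.2,-0.32,0.61,-0.39,-0.22,-1.06,3],[0.2,-0.32,0.61,-0.39,-0.22,-1.06,3],[0.2,-0.32,0.61,-0.39,-0.22,-1.06,3],[0.2,-0.32,0.61,-0.39,-0.22,-1.06,3],[0.2,-0.32,0.61,-0.39,-0.22,-1.06,3],[0.2,-0.32,0.61,-0.39,-0.22,-1.06,3],[0.2,-0.32,0.61,-0.39,-0.22,-1.06,3],[0.2,-0.32,0.61,-0.39,-0.22,-1.06,3],[0.2,-0.32,0.61,-0.39,-0.22,-1.06,3],[0.2,-0.32,0.61,-0.39,-0.22,-1.06,3],[0.2,-0.32,0.61,-0.39,-0.22,-1.06,3],[0,0,0,0,0,0,3],[0,0,0,0,0,0,3],[0,0,0,0,0,0,3]]'
cat > st.py <<'E'
from h import *
from fit import hold
import sys
q=np.load('q.npy'); _,H,o=hold(q); Rt=rot(-H[:,2],H[:,1]); off=float(sys.argv[1]); N=int(sys.argv[2])
s=env.get_state(); print(s['joint_positions'].round(2)); plan(Rt,o+H@[-.0015,-.001,off-.0185],N,s)
E
python3 st.py .1 10
```

```text
t: 9.8
eef_pos: [0.5235, 0.2065, 0.1774]
tcp_rot: [0.653, -0.274, -0.433, -0.558]
wrist_force: [0.8, 0.2, -1.9]
grip_width: 0.46
[-0.21  0.67 -0.51  2.29  2.11  0.53 -0.76]
N 10 row [0.01, -0.02, 0.04] [-0.01, -0.03, -0.06] tot [ 0.13 -0.17  0.43] [-0.1 -0.3 -0.6]
```

```bash
python3 -m jog '[[0.1,-0.1,0.2,0,-0.15,-0.3,3],[0.03,-0.07,0.23,0,-0.15,-0.3,3],[0,0,0,0,0,0,3],[0,0,0,0,0,0,3]]'; python3 st.py .1 1
python3 - <<'E'
from h import *
from fit import hold
import json
q=np.load('q.npy'); _,H,o=hold(q)
s=snap('wrist','w5.png'); json.dump({k:np.array(v).tolist() for k,v in s.items()},open('s5.json','w'))
c=cam('wrist',s)
a=cv2.imread('pics/w5.png');a=cv2.resize(a,None,fx=4,fy=4,interpolation=cv2.INTER_CUBIC)
def box(A,col):
    B=np.array([(proj(c,o+H@np.array(p))+.5)*4 for p in A]).astype(int); cv2.polylines(a,[B],True,col,1)
for x0,x1 in ((.0385,.0445),(-.0445,-.0385)): box([(x0,-.031,.0065),(x1,-.031,.0065),(x1,.031,.0065),(x0,.031,.0065)],(0,255,255))
print([proj(c,o+H@np.array(p)).round(1) for p in ((-.0385,-.031,.0065),(-.0385,.031,.0065),(-.0445,.031,.0065))])
cv2.imwrite('pics/w5b.png',a[540:1140,600:1400])
snap('scene','sc5.png')
E
```

```text
t: 10.13
eef_pos: [0.5242, 0.2122, 0.1771]
tcp_rot: [0.653, -0.268, -0.432, -0.561]
wrist_force: [0.6, 0.3, -1.7]
grip_width: 0.463
[-0.21  0.68 -0.53  2.3   2.13  0.55 -0.78]
N 1 row [-0.0, 0.01, -0.1] [-0.09, 0.1, 0.05] tot [-0.    0.01 -0.1 ] [-0.1  0.1  0.1]
[array([202.1, 150.3]), array([297.6, 150.2]), array([298. , 140.9])]
```

View pics/w5b.png

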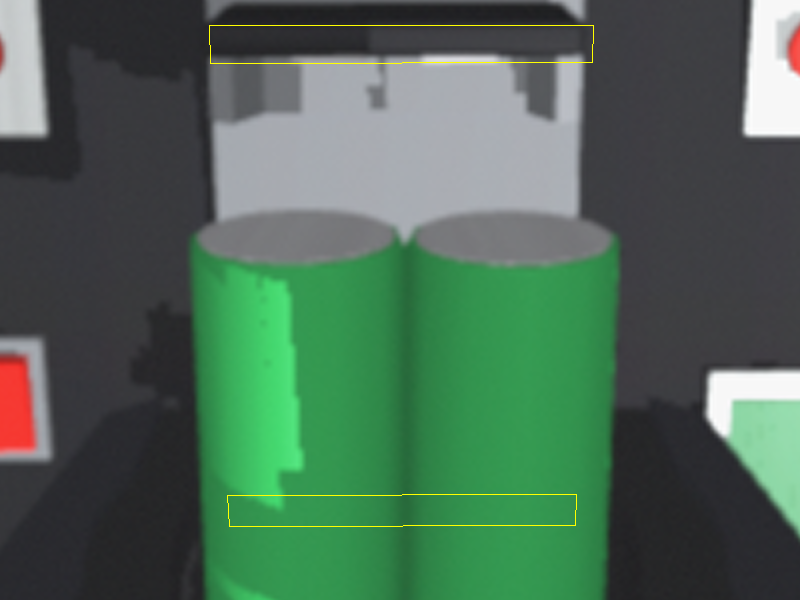

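Wrist view at hover: the low wall's inner top edge is at crop (208–583, 55), against the predicted (210–593, 63). The holder is therefore about 1 mm down-slope and 1 mm to −y of the estimate. I'll refit jointly with both views.

```bash
cat > fit2.py <<'E'
from fit import *
c5=cam('wrist',json.load(open('s5.json')))
o5=(np.array([(210,56),(582,54)])+[600,540])/4-.5
def res(q,w=True):
    Rz,H,o=hold(q)
    a=(np.array([proj(c,p) for p in pts(q)])-obs)
    a[:2]*=.5
    b=np.array([proj(c5,o+H@np.array(p)) for p in ((-.0385,-.031,.0065),(-.0385,.031,.0065))])-o5
    return np.r_[a.ravel(),b.ravel()]
for fixh in (False,True):
    g=lambda q:res(np.r_[q[:3],0] if fixh else q)
    r=least_squares(g,np.load('q.npy'),loss='soft_l1'); q=r.x.copy(); 
    if fixh:q[3]=0
    Rz,H,o=hold(q); print(q.round(4),np.degrees(q[2]).round(2),'holder',o.round(4),r.cost); print(r.fun.reshape(-1,2).round(1).tolist())
np.save('q2.npy',q)
m=env.camera_model('wrist');E=np.array(m['tool_from_camera']);K=np.array(m['mtx'])
for u,v in ((298,237),(513,237),(403,240)):
    n=cv2.undistortPoints(np.array([[[(u+600)/4-.5,(v+540)/4-.5]]]),K,np.array([m['k1'],0,0,0.]))[0,0]
    d=E[:3,:3]@[n[0],-n[1],-1]; p=E[:3,3]; print(np.round((p+d*(-.0185-p[0])/d[0])*1000,1))
E
python3 fit2.py
```

```text
[ 0.5821  0.2278  0.2683 -0.0032] 15.37 holder [0.5644 0.223  0.1065] 6.242762555952719
[[-0.9, 0.4], [1.3, 0.6], [-0.5, -1.1], [0.3, -0.9], [-0.6, -0.2], [0.5, -0.0], [-0.2, 0.5], [-2.1, -0.6], [-0.1, 0.6], [2.3, 1.0]]
[0.5783 0.2269 0.2667 0.    ] 15.28 holder [0.5636 0.2229 0.1084] 9.225214127919298
[[-1.0, -1.4], [1.5, -1.1], [-0.7, -0.8], [0.5, -0.6], [-0.9, 0.1], [0.7, 0.4], [-0.3, 0.2], [-1.8, -0.8], [-0.2, 1.4], [3.1, 1.8]]
[-18.5  33.8 -10. ]
[-18.5  33.8  10.8]
[-18.5  33.5   0.2]
```

```bash
python3 - <<'E'
from fit2 import *
r=least_squares(res,np.load('q.npy'),loss='soft_l1'); np.save('q.npy',r.x)
E
sed -i 's/-.0015,-.001,off/-.0012,-.0012,off/' st.py
python3 -m jog '[[1,0.05,-0.1,0,0,0,3],[1,0,0,0,0,0,3],[1,0,0,0,0,0,3],[1,0,0,0,0,0,3],[1,0,0,0,0,0,3],[1,0,0,0,0,0,3],[1,0,0,0,0,0,3],[0.5,0,0,0,0,0,3],[0,0,0,0,0,0,3],[0,0,0,0,0,0,3],[0,0,0,0,0,0,3]]'; python3 st.py .025 1
```

```text
[ 0.5821  0.2278  0.2683 -0.0032] 15.37 holder [0.5644 0.223  0.1065] 6.242762555952719
[[-0.9, 0.4], [1.3, 0.6], [-0.5, -1.1], [0.3, -0.9], [-0.6, -0.2], [0.5, -0.0], [-0.2, 0.5], [-2.1, -0.6], [-0.1, 0.6], [2.3, 1.0]]
[0.5783 0.2269 0.2667 0.    ] 15.28 holder [0.5636 0.2229 0.1084] 9.225214127919298
[[-1.0, -1.4], [1.5, -1.1], [-0.7, -0.8], [0.5, -0.6], [-0.9, 0.1], [0.7, 0.4], [-0.3, 0.2], [-1.8, -0.8], [-0.2, 1.4], [3.1, 1.8]]
[-18.5  33.8 -10. ]
[-18.5  33.8  10.8]
[-18.5  33.5   0.2]
t: 11.15
eef_pos: [0.5602, 0.2212, 0.1122]
tcp_rot: [0.653, -0.268, -0.432, -0.561]
wrist_force: [0.9, 0.2, -0.8]
grip_width: 0.432
[-0.19  0.85 -0.54  2.23  2.24  0.64 -0.82]
N 1 row [0.06, 0.01, -0.06] [-0.13, 0.08, 0.07] tot [ 0.06  0.01 -0.06] [-0.1  0.1  0.1]
```

The opening dropped from 0.46 to 0.432, so I look before going on.

```bash
python3 - <<'E'
from h import *
s=snap('wrist','w6.png'); print(s['wrist_force'],s['grip_width'],s['moment'])
a=cv2.imread('pics/w6.png');a=cv2.resize(a,None,fx=4,fy=4,interpolation=cv2.INTER_CUBIC)
cv2.imwrite('pics/w6b.png',cv2.resize(a[440:1500,500:1500],(566,600),interpolation=cv2.INTER_AREA))
E
```

```text
[ 0.88539241  0.18275111 -0.77411267] 0.4316193659157736 [-0.11363942  0.63664687 -0.0364181 ]
```

View pics/w6b.png

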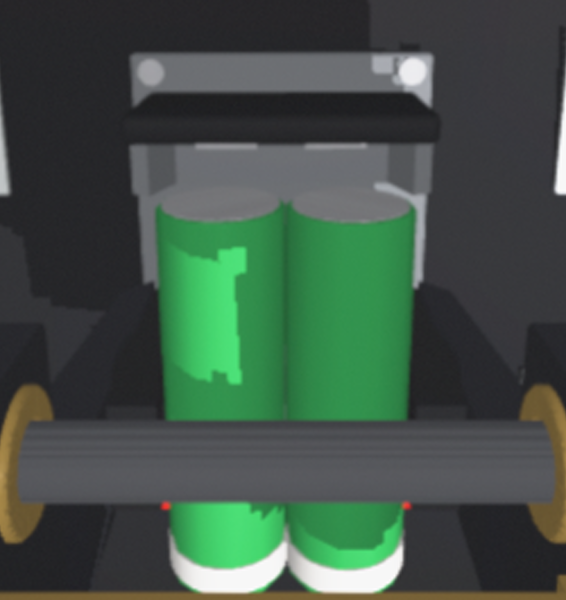

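Wrist view: the pair is still side by side, but in the image both ends are about 7% larger than before. The pair has rolled about 9 mm towards the palm (two counter-rotating cylinders roll freely along parallel pads). I'll lower gently and track it.

```bash
python3 -m jog '[[0.05,0,-0.03,0,0,0,3],[0.1,0,-0.03,0,0,0,3],[0.15,0,0,0,0,0,3],[0.2,0,0,0,0,0,3],[0.2,0,0,0,0,0,3],[0.15,0,0,0,0,0,3],[0.1,0,0,0,0,0,3],[0.05,0,0,0,0,0,3],[0,0,0,0,0,0,3],[0,0,0,0,0,0,3]]'; python3 st.py .015 1
cat > trk.py <<'E'
from h import *
import sys
n=sys.argv[1]; s=snap('wrist',n+'.png'); print(s['wrist_force'].round(2),s['grip_width'],s['moment'].round(2))
a=cv2.imread('pics/%s.png'%n); hs=cv2.cvtColor(a,cv2.COLOR_BGR2HSV); g=cv2.inRange(hs,(50,120,60),(75,255,255))
m=env.camera_model('wrist');E=np.array(m['tool_from_camera'])
g[:185]=0; 
for r in (205,215,225,235,245): 
    x=np.where(g[r,200:310])[0]+200
    if len(x): print(r,x.min(),x.max(),end='; ')
gg=g[:,215:290]; print('first green row',[int(np.argmax(g[:,u]>0)) for u in (222,226,230,270,274,278)])
E
for n in w3 w5 w6; do python3 - $n <<'E'
import sys,cv2,numpy as np
a=cv2.imread('pics/%s.png'%sys.argv[1]); hs=cv2.cvtColor(a,cv2.COLOR_BGR2HSV); g=cv2.inRange(hs,(50,120,60),(75,255,255))
g[:185]=0
print(sys.argv[1],[(r,(np.where(g[r,190:320])[0]+190)[[0,-1]].tolist()) for r in (210,225,240)],[int(np.argmax(g[:,u]>0)) for u in (222,226,230,270,274,278)])
E
done; python3 trk.py w7
```

```text
t: 12.03
eef_pos: [0.5653, 0.2219, 0.1032]
tcp_rot: [0.653, -0.268, -0.432, -0.561]
wrist_force: [-0.6, 0.2, -1.3]
grip_width: 0.437
[-0.18  0.87 -0.54  2.22  2.25  0.65 -0.82]
N 1 row [0.03, 0.01, 0.01] [-0.14, 0.07, 0.06] tot [0.03 0.01 0.01] [-0.1  0.1  0.1]
w3 [(210, [199, 303]), (225, [200, 302]), (240, [200, 302])] [201, 201, 201, 201, 202, 202]
w5 [(210, [198, 303]), (225, [199, 303]), (240, [199, 302])] [202, 202, 201, 201, 202, 202]
w6 [(210, [194, 307]), (225, [195, 306]), (240, [195, 307])] [209, 208, 208, 208, 209, 209]
[-0.63  0.16 -1.33] 0.43666268099481415 [-0.12  0.58 -0.02]
205 242 307; 215 200 307; 225 200 306; 235 200 306; 245 200 306; first green row [209, 208, 208, 208, 209, 209]
```

The pair is stable in the grip at gentle speed. I carry on down slowly.

```bash
python3 -m jog '[[0.05,0,0,0,0,0,3],[0.1,0,0,0,0,0,3],[0.15,0,0,0,0,0,3],[0.2,0,0,0,0,0,3],[0.2,0,0,0,0,0,3],[0.2,0,0,0,0,0,3],[0.2,0,0,0,0,0,3],[0.2,0,0,0,0,0,3],[0.15,0,0,0,0,0,3],[0.1,0,0,0,0,0,3],[0.05,0,0,0,0,0,3],[0,0,0,0,0,0,3],[0,0,0,0,0,0,3]]'; python3 st.py 0 1; python3 trk.py w8
```

```text
t: 13.17
eef_pos: [0.573, 0.224, 0.0894]
tcp_rot: [0.653, -0.268, -0.432, -0.561]
wrist_force: [-0.5, -0.1, -1.0]
grip_width: 0.437
[-0.18  0.9  -0.54  2.2   2.27  0.66 -0.82]
N 1 row [-0.06, 0.01, 0.01] [-0.15, 0.07, 0.06] tot [-0.06  0.01  0.01] [-0.1  0.1  0.1]
[-0.53 -0.09 -1.03] 0.43666244757938516 [-0.1   0.56  0.03]
205 242 308; 215 200 307; 225 200 306; 235 200 306; 245 200 306; first green row [209, 208, 208, 208, 209, 209]
```

```bash
python3 -m jog '[[0.05,0,0,0,0,0,3],[0.1,0,0,0,0,0,3],[0.1,0,0,0,0,0,3],[0.1,0,0,0,0,0,3],[0.05,0,0,0,0,0,3],[0,0,0,0,0,0,3],[0,0,0,0,0,0,3]]'; python3 st.py -.004 1; python3 trk.py w9
python3 - <<'E'
from h import *
a=cv2.imread('pics/w9.png');a=cv2.resize(a,None,fx=4,fy=4,interpolation=cv2.INTER_CUBIC)
cv2.imwrite('pics/w9b.png',cv2.resize(a[540:1500,600:1400],(500,600),interpolation=cv2.INTER_AREA))
E
```

```text
t: 13.8
eef_pos: [0.575, 0.2246, 0.0859]
tcp_rot: [0.653, -0.268, -0.432, -0.561]
wrist_force: [-0.4, -0.0, -1.3]
grip_width: 0.442
[-0.18  0.91 -0.54  2.19  2.27  0.66 -0.82]
N 1 row [-0.07, 0.01, 0.01] [-0.15, 0.07, 0.06] tot [-0.07  0.01  0.01] [-0.1  0.1  0.1]
[-0.37 -0.02 -1.27] 0.44173219543994363 [-0.13  0.55 -0.01]
205 242 308; 215 200 307; 225 200 306; 235 200 306; 245 200 306; first green row [209, 208, 208, 208, 209, 209]
```

View pics/w9b.png

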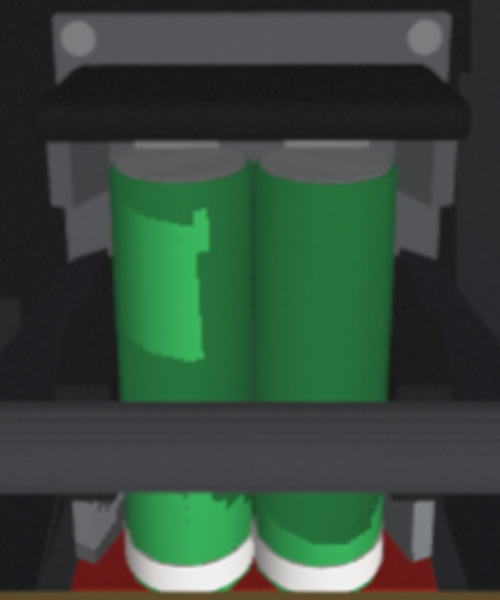

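The pair is between the end walls and centred across. The minus discs are about 4.5 mm from the low wall, with the cells roughly 4 mm above seated. I'll lower in half-millimetre rows.

```bash
python3 -m jog '[[0.05,0,0,0,0,0,3],[0.05,0,0,0,0,0,3],[0.05,0,0,0,0,0,3],[0.05,0,0,0,0,0,3],[0,0,0,0,0,0,3],[0,0,0,0,0,0,3]]'; python3 trk.py w10;  python3 -m jog '[[0.05,0,0,0,0,0,3],[0.05,0,0,0,0,0,3],[0,0,0,0,0,0,3],[0,0,0,0,0,0,3],[0,0,0,0,0,0,3]]'; python3 trk.py w11; python3 st.py -.0075 1
```

```text
t: 14.35
eef_pos: [0.576, 0.2248, 0.0842]
tcp_rot: [0.653, -0.268, -0.432, -0.561]
wrist_force: [0.2, -1.0, -0.9]
grip_width: 0.436
[ 0.2  -1.02 -0.87] 0.4359211134501799 [-0.1   0.62 -0.01]
205 242 308; 215 200 307; 225 200 306; 235 200 306; 245 200 306; first green row [209, 208, 208, 208, 209, 209]
t: 14.82
eef_pos: [0.5762, 0.2249, 0.0839]
tcp_rot: [0.654, -0.268, -0.432, -0.561]
wrist_force: [-2.9, -1.7, 5.0]
grip_width: 0.437
[-2.88 -1.69  5.05] 0.43662331883517147 [-0.26  0.5  -0.12]
205 242 308; 215 200 307; 225 200 306; 235 200 306; 245 200 306; first green row [209, 208, 208, 208, 209, 209]
[-0.18  0.92 -0.54  2.19  2.27  0.66 -0.82]
N 1 row [0.05, 0.02, 0.01] [-0.13, 0.07, 0.08] tot [0.05 0.02 0.01] [-0.1  0.1  0.1]
```

There is contact at about 6 N, and the cells have not moved in the grip. I release a little and look.

```bash
python3 -m jog '[[0,0,0,0,0,0,4.2],[0,0,0,0,0,0,4.4],[0,0,0,0,0,0,4.7],[0,0,0,0,0,0,5],[0,0,0,0,0,0,5.5],[0,0,0,0,0,0,5.5],[0,0,0,0,0,0,5.5],[0,0,0,0,0,0,5.5]]'; python3 trk.py w12
python3 - <<'E'
from h import *
a=cv2.imread('pics/w12.png');a=cv2.resize(a,None,fx=4,fy=4,interpolation=cv2.INTER_CUBIC)
cv2.imwrite('pics/w12b.png',cv2.resize(a[540:1500,600:1400],(500,600),interpolation=cv2.INTER_AREA))
E
```

```text
t: 15.53
eef_pos: [0.5753, 0.2285, 0.0842]
tcp_rot: [0.653, -0.266, -0.434, -0.561]
wrist_force: [-4.8, 4.0, 6.3]
grip_width: 0.623
[-4.77  3.99  6.33] 0.6233604732227117 [0.56 0.64 0.37]
205 200 300; 215 200 299; 225 200 299; 235 200 298; 245 200 298; first green row [196, 196, 195, 196, 197, 197]
```

View pics/w12b.png

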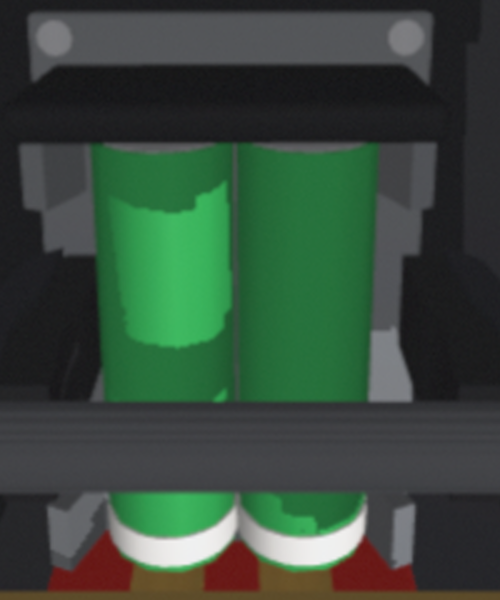

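After release, both cells are seated flat against the low wall with plus ends up-slope at the red end. They slid down-slope to the wall, so x≈−3.5 mm. My fingertips were pressed on the scoop floor. I'll raise them to axis height and re-grip the seated pair lightly, to confirm the in-grip seated condition.

```bash
python3 -m jog '[[-0.1,0,0,0,0,0,5.5],[-0.2,0,0,0,0,0,5.5],[-0.2,0,0,0,0,0,5.5],[-0.2,0,0,0,0,0,5.5],[0,0,0,0,0,0,5.5],[0,0,0,0,0,0,5.5],[0,0,0,0,0,0,5.5]]'; python3 st.py 0 1;python3 trk.py w13
```

```text
t: 16.17
eef_pos: [0.5732, 0.2238, 0.0894]
tcp_rot: [0.653, -0.268, -0.432, -0.561]
wrist_force: [0.4, -0.2, -0.6]
grip_width: 0.627
[-0.18  0.9  -0.54  2.2   2.27  0.66 -0.82]
N 1 row [-0.07, 0.02, 0.03] [-0.16, 0.04, 0.07] tot [-0.07  0.02  0.03] [-0.2  0.   0.1]
[ 0.42 -0.2  -0.55] 0.6267251360311078 [-0.02  0.51  0.01]
205 200 307; 215 201 306; 225 201 306; 235 202 306; 245 202 305; first green row [193, 193, 192, 191, 192, 192]
```

```bash
python3 -m jog '[[0,0,0,0,0,0,5],[0,0,0,0,0,0,4.5],[0,0,0,0,0,0,4],[0,0,0,0,0,0,3.8],[0,0,0,0,0,0,3.8],[0,0,0,0,0,0,3.8],[0,0,0,0,0,0,3.8],[0,0,0,0,0,0,3.8],[0,0,0,0,0,0,3.8],[0,0,0,0,0,0,3.8]]' 6; python3 trk.py w14
```

```text
t: 17.05
eef_pos: [0.5731, 0.2241, 0.0894]
tcp_rot: [0.653, -0.268, -0.432, -0.561]
wrist_force: [2.0, 0.1, -0.9]
grip_width: 0.464
[ 1.96  0.15 -0.95] 0.4635497815441925 [0.07 0.47 0.07]
205 200 305; 215 200 304; 225 200 304; 235 200 303; 245 200 303; first green row [193, 193, 193, 192, 192, 192]
```

Gripped on the seated pair (opening 0.464, both cells in contact, nothing moved). I release and back straight off along the holder normal.

```bash
python3 -m jog '[[0,0,0,0,0,0,4.5],[0,0,0,0,0,0,5],[0,0,0,0,0,0,5.8],[0,0,0,0,0,0,5.8],[-0.3,0,0,0,0,0,5.8],[-0.5,0,0,0,0,0,6],[-1,0,0,0,0,0,6.5],[-1,0,0,0,0,0,7],[-1,0,0,0,0,0,7],[-1.5,0,0,0,0,0,7],[-1.5,0,0,0,0,0,7],[-1.5,0,0,0,0,0,7],[-1.5,0,0,0,0,0,7],[-1.5,0,0,0,0,0,7],[-1.5,0,0,0,0,0,7],[-1,0,0,0,0,0,7],[0,0,0,0,0,0,7],[0,0,0,0,0,0,7],[0,0,0,0,0,0,7]]'
python3 - <<'E'
from h import *
s=snap('wrist','w15.png')
a=cv2.imread('pics/w15.png');cv2.imwrite('pics/w15b.png',cv2.resize(a,(800,600),interpolation=cv2.INTER_CUBIC))
snap('top','top1.png'); a,b=[cv2.imread('pics/top%d.png'%i)[120:240] for i in (0,1)]
print([round(float(cv2.absdiff(a,b)[y0-120:y1-120,x0:x1].mean()),1) for x0,x1,y0,y1 in ((315,375,170,210),(240,275,130,172),(115,175,130,155))])
E
```

```text
t: 18.68
eef_pos: [0.5065, 0.2055, 0.209]
tcp_rot: [0.653, -0.268, -0.432, -0.561]
wrist_force: [0.4, -0.2, -0.0]
grip_width: 0.793
[13.9, 10.8, 11.1]
```

View pics/w15b.png

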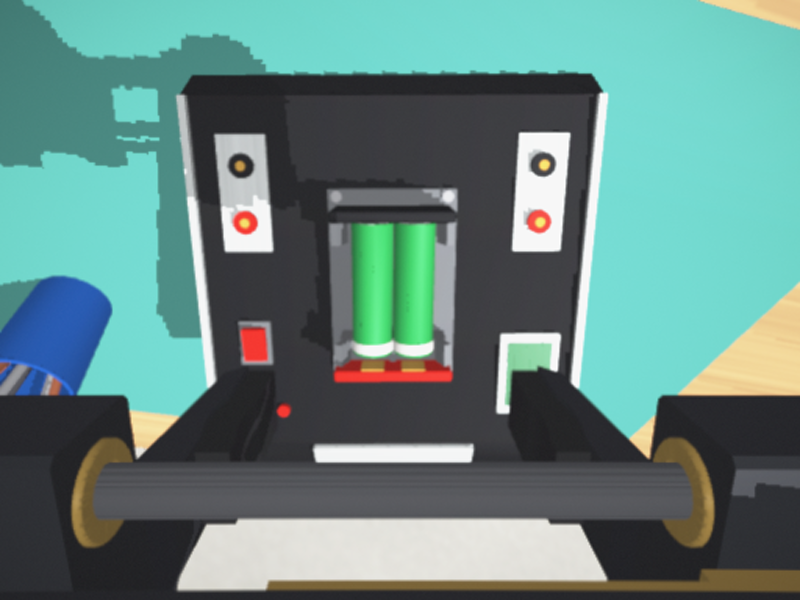

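The view from above shows both cells lying parallel in their bays, at (352–436, 222–357), against the low wall. The white bands are towards the red wall and the arm is clear. I hand in.

```bash
python3 -c "
from bench import env
print(env.finish_job())"
```

```text
the job is handed in; nothing more can be done
None
```

The two cells are in the console's holder, and I handed the job in at about 18.7 s of the 42 s allowed. No verdict came back.

**What I did:** I gripped both cells together at 20 N and lifted them out of the charger as a pair. I turned them to the 30° slope and lowered them into the bays until the wrist force showed contact. I then let go, re-gripped the seated pair lightly at 6 N, let go again and backed off square to the face.

**Last checks:** the final wrist picture shows both cells lying parallel in their bays with the white bands at the red end. The gripper was clear, with wrist force near zero.

**What did not go cleanly:**
- **Slip in the grip:** the pair moved about 8–9 mm towards the palm during the fast part of the descent. I probably reached contact with the fingertips on the scoop floor and the cells about 1 mm above seated. By my estimate the "seated while still gripped" limit was met both then and again at the re-grip.
- **Position along the bays:** after I let go, the cells slid down-slope against the low end wall, about 3.5 mm from the middle. The limit is 6 mm.
- **Sideways push:** opening the fingers while they pressed on the floor pushed the tool about 4 mm sideways, with about 4 N of side force. It came free when I raised it.
- **Bystanders:** my before/after comparison of the top picture could not settle whether they moved, because the readings were non-zero (11–14 grey levels) at all three. I put that down to changed shadows and lighting. I saw no sign of contact, and the path kept clear of all three.

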